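Fetch the dip basket out of the finishing tank with the hook rod

TASK

Take the hook rod from its stand, feel for the orange bail of the basket that hangs deep in the narrow green tank, and draw the basket out with the hook, gently and without touching it with the gripper. Stand the basket level in the middle of the blue drip tray, unhook it, and put the rod back upright in the slot of its stand with the collar resting on top. Never force the basket, tank or tray, and leave the cup, the turned piece and the spoon where they are.

Things in the scene. Friction and masses are not known exactly. Their poses are not given: they have to be found in the camera images.
- tank: fixed deep narrow finishing tank, green sheet steel, empty, open on top: inside 60 mm (its x) by 136 mm (its y), walls and floor 5 mm, rim 148 mm above the bench. Origin: centre of its underside, on the bench. The basket hangs inside, half-way along
- tank_guide (a point): middle of the tank, 40 mm above the bench, level with four short steel posts on which the basket's ears lie. Between them, two taller ribs on each long wall (tops 70 mm above the bench) form a guide slot in which a runner plate on the basket's side slides with 1.5 mm play to either side along y: the basket comes out only straight up, rubbing, and is free once lifted 58 mm
- basket: aluminium dip basket with three wooden knobs fixed in it, 40 mm (x) by 70 mm (y) by 34 mm high, 0.2 to 0.43 kg with bail, axes parallel to the tank's at the start, four dark side ears (56 mm overall in x) and a 14 mm wide runner plate on each side, to 58 mm up. Origin: centre of its underside, at the start 10 mm above the bench. Hung by a leaning bail it tips up to about 25 degrees once free; set down, it rights itself if the hook gives way sideways
- bail_hinge (a point): on the basket's middle, 34 mm above its origin: hinge line (along x) of the orange wire bail. The 5 mm thick top bar is 46 mm from it, 29 mm clear between the legs. The lean, up to 32 degrees to +y or -y, is NOT measured: the bar is up to 24 mm off along y and 39 to 46 mm up. The hinge is stiff (some 20 N to swing it): pushed past first contact the basket wedges and force climbs fast
- rod: upright hook rod: steel shank 8 mm thick along z; origin on its axis at the height of the bill's axis (lowest steel 4 mm below). The 5 mm thick bill runs 16.5 mm along +y to an upturned lip; clear mouth between shank and lip 10 mm. Brass collar 32 mm wide, 86 to 89 mm above the origin; square wooden handle 20 by 20 mm, 92 to 142 mm up, faces square to x and y. 0.12 kg
- hook_tip (a point): in the end of the upturned lip, 16.5 mm along y and 8 mm up from the rod's origin; the steel ends 2.5 mm above. With the fingers closing along the rod's y the rod is held stiffest against pushes along the bill
- stand: fixed dark wooden block for the rod, 96 mm high, 60 mm in x, from -30 to +45 mm in y. An open slot goes from its top down to the bench: 16 mm wide in x, from -10 to +28 mm in y. Origin on the bench below the shank's place. The rod hangs in it by its collar (rod origin 10 mm above the bench), bill towards +y
- stand_slot (a point): on the stand's top face, where the shank axis belongs and the collar's underside rests; axes as the stand's
- tray: fixed blue ceramic drip tray, 150 mm (x) by 170 mm (y), rim 12 mm high, walls 4 mm, floor 4 mm above the bench. Origin: centre of its underside
- cup: white ceramic cup, 68 mm wide, 70 mm high, a bystander; origin at the centre of its foot
- darner: turned pale wooden mushroom-like piece, 52 mm wide, 76 mm high, a bystander; origin at the centre of its foot
- spoon: carved wooden spoon, 160 mm long, lying flat along its x, a bystander; origin at its middle, underneath
There are look-alikes about, which are no part of the job. What is meant by the rod is not purple, and is the smaller of those in its own colour. There is more than one size of the tray; the one meant has the size given above.

How it is judged:
By the outcome, as a careful person would: the job done as asked, in the order asked, and still so for the second after the job is handed in, with the robot touching nothing.
It also fails if it takes over 69 s, if anything falls off the work surface, if the arm or the gripper's body presses on something with over 40 N, if the wrist force passes 120 N, or if a joint passes its speed limit or range.

ROBOT

A 6-joint arm with a two-finger parallel gripper is mounted at the origin on the work surface. World frame = base frame: x ahead of the robot, y to its left, z up, the work surface at z = 0. Lengths are in m, angles in rad, forces in N, time in s.
With the tool pointing down it reaches from about 0.375 to 0.975 m from the base axis. Payload 3.8 kg.
Tool frame: the origin (TCP) lies at the very end of the fingers, on their centre line; the grasp point (between the pads) lies 19 mm behind it (tcp_to_grasp is the distance from the TCP to the grasp point, in m); z points along the fingers, y is the direction in which the jaws open and shut (so a half turn about z gives the same grasp; the last joint's range is limited). The gripper opens to 88 mm and grips with 3 to 60 N. Pads are 18 mm wide; open, the fingers measure 123 mm over their backs; the gripper's body (75 mm by 187 mm) begins 45 mm behind the grasp point.
Start: joints at [1.143, 0.264, 1.604, -0, 1.274, -0.037], TCP at [0.257, 0.624, 0.239] pointing down, gripper open.
Joint ranges: [-2.63, 2.63], [-0.94, 2.18], [0.31, 2.57], [-1.31, 4.45], [0, 2.66], [-2.55, 2.55]. Speed limits (rad/s): [2.57, 2.57, 3.14, 3.14, 3.14, 3.14].

INTERFACE

Orientations are given as a rotation vector (axis times angle).
In Python, from workcell import state, read_camera, get_calibration, sign_off, tcp_to_grasp gives the robot as it stands.
- The arm moves only by the tool step_arm, never from a script. Its argument "motion" is a list of rows, each an object of numbers: "fingers": the gripper's target within -1 to 1 (fully open at 1, half-way at 0, shut at -1); "x", "y", "z": the shift along the world's x, y, z in m; "wx", "wy", "wz": the turn, a rotation vector about the world's x, y, z in degrees. In form: [{"fingers": .., "x": .., "y": .., "z": .., "wx": .., "wy": .., "wz": ..}, ...]. A call has 1 to 12 rows; each row is the pose to reach, as a shift and turn from the pose commanded when the call began; what a row does not reach only later rows make up. A row lasts 1/8 s, in which the tool goes at most 62.5 mm and 10.7 degrees, less where a joint would pass 70% of its speed; a pose out of reach is approached as far as the arm can. A call with a gripper value outside its range is refused whole. The fingers move at their own pace and stop on an object; "newtons" is the grip in N (left out, the last holds). Time passes only in rows, so rows that repeat a pose let the fingers close. It gives the time, the measured TCP pose, the force and the opening at its end, in the units of the state.
- state(): the state, without advancing time (a new reading comes with each control period).
- read_camera(name): name is "side" or "top"; returns the picture (480x640x3 uint8, red, green, blue); there is no depth.
- get_calibration(name): a dict with "intrinsics" (3x3 intrinsics, pixels), "dist_coeffs" ([k1, k2, p1, p2, k3] as OpenCV has them; the pictures are not rectified), "cam_to_world" (4x4, takes a point from camera to world coordinates). Camera axes: x right, y down, z forward; pixel columns grow to the right and rows downward; lengths in m; the calibration is good to about 2 mm. A picture is of the moment at which its call begins. get_calibration takes no time and is no camera call.
- sign_off(): hands the job in, once; it reports no verdict.
The state is a dict: "t": time; "joints": joint angles; "joint_velocities": joint speeds; "effort": joint torques, N m; "tool_pos": TCP position; "eef_rot": TCP orientation; "contact_force": force on the tool from outside, world axes, zero at the start; "torque": the same for the moment, N m; "finger_gap": finger opening in m.
Only numpy, scipy, OpenCV 4.12 (cv2) and the standard library are available. Lean on these libraries where they do the work, as an engineer would, in place of code of your own. Each camera call takes 0.05 s, during which the arm holds its last target. There are 200 camera calls.

## Working session

There is one attempt and no reset: what is moved stays moved. The work goes in short steps, Python scripts to look and compute and a tool call to move; the robot and the scene stay as the last step left them, time stands still between calls to the robot, and variables do not carry over. Pictures are saved under pics/ and viewed, about 8 in all and at most 12, crops included, and the job is handed in when it is done.

Besides the shell and the picture viewer there is one more tool, called after "Call:" by a JSON object that holds its "api" and its "payload", one argument or row to a line. step_arm: Moves the arm, as the interface text tells. Its arguments: {"type":"object","properties":{"motion":{"type":"array"},"newtons":{"type":"number"}},"required":["motion"]}

```bash
mkdir -p pics
cat > h.py <<'E'
import numpy as np, cv2
from workcell import *
def cal(n):
    c=get_calibration(n); return np.array(c["intrinsics"],float),np.array(c["dist_coeffs"],float),np.array(c["cam_to_world"],float)
def ray(n,uv):
    K,D,T=cal(n); p=cv2.undistortPoints(np.array(uv,float).reshape(-1,1,2),K,D).reshape(-1,2)
    d=np.c_[p,np.ones(len(p))]@T[:3,:3].T; return T[:3,3],d
def onz(n,uv,z):
    o,d=ray(n,uv); return o+d*((z-o[2])/d[:,2])[:,None]
def proj(n,P):
    K,D,T=cal(n); W=np.linalg.inv(T); r,_=cv2.Rodrigues(W[:3,:3]); return cv2.projectPoints(np.array(P,float).reshape(-1,1,3),r,W[:3,3],K,D)[0].reshape(-1,2)
def shot(n,f,crop=None,s=1):
    im=read_camera(n)[:,:,::-1]
    if crop: x0,y0,x1,y1=crop; im=im[y0:y1,x0:x1]
    im=cv2.resize(im,None,fx=s,fy=s,interpolation=cv2.INTER_CUBIC); cv2.imwrite("pics/"+f,im); return im
E
python3 - <<'E'
from h import *
shot("top","t0.png");shot("side","s0.png")
for n in("top","side"):
    K,D,T=cal(n);print(K.round(1).tolist(),D,T.round(3).tolist())
print(state()); print(tcp_to_grasp)
E
```

```text
[[491.5, 0.0, 320.2], [0.0, 491.5, 243.9], [0.0, 0.0, 1.0]] [-0.11284624  0.          0.          0.          0.        ] [[-0.018, -0.989, 0.144, 0.258], [-1.0, 0.018, -0.001, -0.019], [-0.001, -0.144, -0.99, 1.251], [0.0, 0.0, 0.0, 1.0]]
[[437.5, 0.0, 323.6], [0.0, 437.5, 243.8], [0.0, 0.0, 1.0]] [0.0156354 0.        0.        0.        0.       ] [[0.914, -0.264, 0.307, 0.171], [-0.405, -0.593, 0.696, -0.631], [-0.002, -0.761, -0.649, 0.685], [0.0, 0.0, 0.0, 1.0]]
{'t': 0.1, 'joints': array([ 1.14311528e+00,  2.64666350e-01,  1.60522841e+00, -1.00697553e-07,
        1.27371465e+00, -3.68912967e-02]), 'joint_velocities': array([ 0.00236237, -0.00197763, -0.00375256,  0.00261678,  0.00104579,
        0.00016362]), 'effort': array([ 1.69992407e-03, -5.03615141e+01, -3.58071899e+01,  7.30569754e-02,
        2.33402214e-02, -5.55480005e-05]), 'tool_pos': array([0.25684914, 0.6235258 , 0.23752512]), 'eef_rot': array([-0.60986204, -3.08135473,  0.00308241]), 'contact_force': array([ 0.79988504, -0.08483627, -1.02412858]), 'torque': array([-0.0821768 , -0.00434173,  0.01692836]), 'finger_gap': 0.08783246351034342}
0.0187
```

View pics/t0.png

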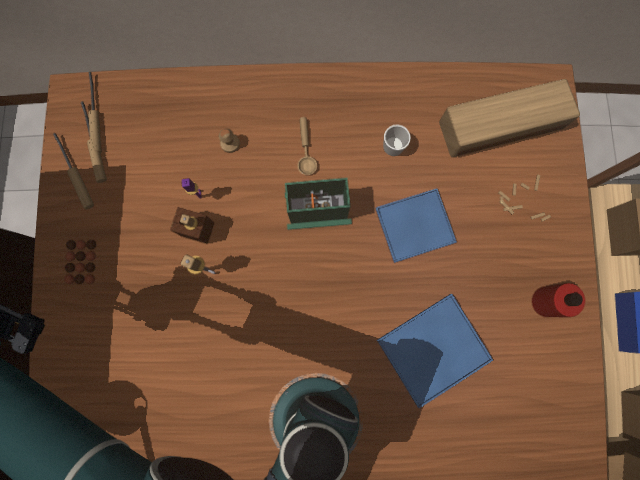

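View pics/s0.png

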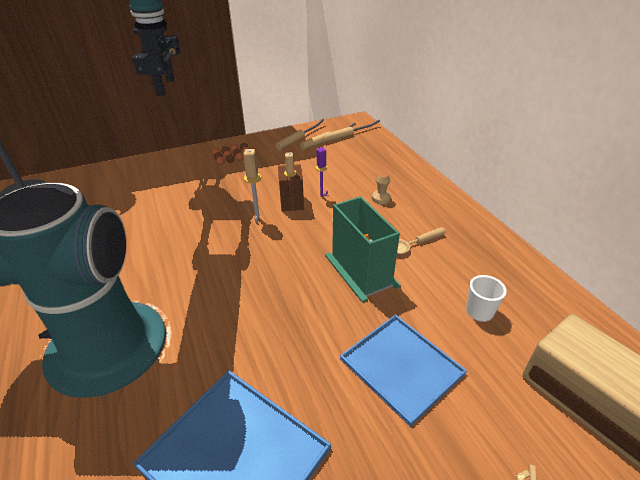

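Top view: in-stand rod at (190,221), a bigger wooden-handled rod at (193,264), a purple one at (188,185). Tank is at (319,202), with an orange bit at about (312,200). The blue trays are at (416,225) and (436,350). I choose the in-stand rod; the trays are measured next, along with a close crop.

```bash
cat > m.py <<'E'
from h import *
im=read_camera("top")[:,:,::-1].copy(); cv2.imwrite("pics/top_raw.png",im)
hsv=cv2.cvtColor(im,cv2.COLOR_BGR2HSV)
def comps(m,z,amin=300,name=""):
    cs,_=cv2.findContours(m.astype(np.uint8),cv2.RETR_EXTERNAL,cv2.CHAIN_APPROX_NONE)
    for c in cs:
        if cv2.contourArea(c)<amin: continue
        w=onz("top",c.reshape(-1,2),z)[:,:2]
        r=cv2.minAreaRect((w*1000).astype(np.float32)); print(name,c.reshape(-1,2).mean(0).round(),np.round(r[0],1),np.round(r[1],1),round(r[2],2))
H,S,V=cv2.split(hsv)
comps((H>100)&(H<120)&(S>90)&(V>40),0.012,name="blue")
comps((H>65)&(H<98)&(S>70)&(V>25)&(np.arange(480)[:,None]<240),0.148,name="green")
sub=im[185:240,160:220]; a=cv2.resize(sub,None,fx=6,fy=6,interpolation=2)
sub=im[170:235,278:358]; b=cv2.resize(sub,None,fx=5,fy=5,interpolation=2)
o=np.zeros((max(a.shape[0],b.shape[0]),a.shape[1]+b.shape[1],3),np.uint8); o[:a.shape[0],:a.shape[1]]=a;o[:b.shape[0],a.shape[1]:]=b
cv2.imwrite("pics/crop1.png",o)
si=read_camera("side")[:,:,::-1]; cv2.imwrite("pics/side_raw.png",si)
cv2.imwrite("pics/crop2.png",cv2.resize(si[140:300,230:410],None,fx=3.75,fy=3.75,interpolation=2))
E
python3 m.py
```

```text
blue [429. 353.] [ 166.  -302.8] [195.6 221.9] 30.22
blue [628. 321.] [ 218.9 -822. ] [ 70.4 157.8] 85.11
blue [415. 223.] [ 484.7 -267.2] [147.2 168.3] 16.91
```

View pics/crop1.png

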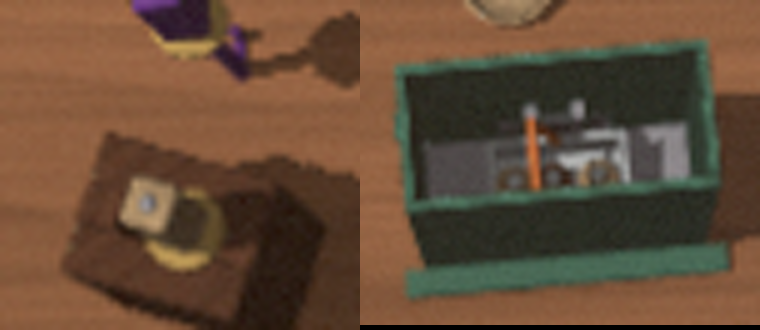

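View pics/crop2.png

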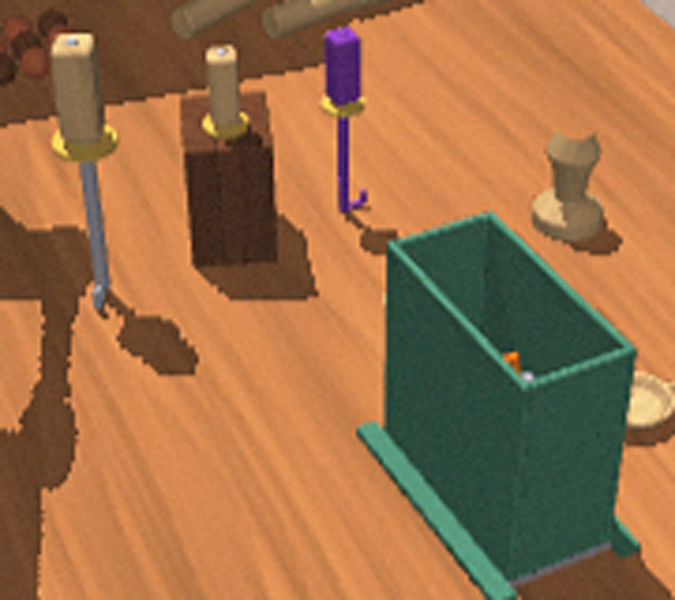

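Crop 1 shows the smaller natural-wood rod in the stand, with its collar at about (190.8,222.5) and handle top at (185,219). The slot opening is to the left of the handle, so the bill points to image left (+y). The tank rim corners are clear, and the orange bar lies left of the tank's middle. Crop 2 confirms the in-stand rod is smaller than the free one at (251,165). The small tray (147x168) is the right one.

```bash
cat > m2.py <<'E'
from h import *
from scipy.optimize import least_squares
def tri(ut,us):
    A=[];B=[]
    for n,u in(("top",ut),("side",us)):
        o,d=ray(n,[u]);d=d[0]/np.linalg.norm(d[0]);M=np.eye(3)-np.outer(d,d);A.append(M);B.append(M@o)
    return np.linalg.solve(A[0]+A[1],B[0]+B[1])
ang=lambda v:np.degrees(np.arctan2(v[1],v[0]))
print("collar",onz("top",[[190.8,222.5]],.098),onz("side",[[290.3,173.1]],.098))
print("htop",onz("top",[[185,218.8]],.152),onz("side",[[288.9,153.9]],.152),tri([185,218.8],[288.9,153.9]))
e=onz("top",[[178.3,207.2],[170.8,230]],.096);print("stand edge",e,ang(e[0]-e[1]),np.linalg.norm(e[0]-e[1]))
c=onz("top",[[285.3,183],[347.4,178.3],[349.6,206.4],[288,212]],.148)
print("tank",c.mean(0),ang(c[0]-c[1]),ang(c[3]-c[2]),ang(c[0]-c[3]),[np.linalg.norm(c[i]-c[i-1]) for i in range(4)])
s=onz("side",[[230+388/3.75,140+243/3.75],[230+490/3.75,140+214/3.75],[230+634/3.75,140+351/3.75],[230+528/3.75,140+384/3.75]],.148)
print("tank side",s.mean(0),ang(s[1]-s[2]),ang(s[0]-s[3]),ang(s[1]-s[0]))
im=cv2.imread("pics/top_raw.png");H,S,V=cv2.split(cv2.cvtColor(im,cv2.COLOR_BGR2HSV))
m=(H<14)&(S>150)&(V>90);m[:180]=0;m[216:]=0;m[:,:290]=0;m[:,345:]=0
ys,xs=np.nonzero(m);print(len(xs),[(y,xs[ys==y].mean().round(1)) for y in np.unique(ys)])
b=onz("top",np.c_[xs,ys],.087);print("bar",b.mean(0),b.min(0),b.max(0))
m=(H>18)&(H<35)&(S>110)&(V>120);m[:200]=0;m[245:]=0;m[:,:175]=0;m[:,205:]=0
h=cv2.inRange(im,(70,110,130),(190,210,230));h[:205]=0;h[235:]=0;h[:,:170]=0;h[:,205:]=0
for c in cv2.findContours(h,0,1)[0]: print(cv2.boundingRect(c),cv2.minAreaRect(c))
E
python3 m2.py
```

```text
collar [[0.48410827 0.28967357 0.098     ]] [[0.48444456 0.28782371 0.098     ]]
htop [[0.48248391 0.28897652 0.152     ]] [[0.48429328 0.2893591  0.152     ]] [0.48320609 0.28868119 0.15241182]
stand edge [[0.52296896 0.32196625 0.096     ]
 [0.46713486 0.33889381 0.096     ]] -16.866037277522928 0.058343713635171636
tank [ 0.53342998 -0.01671896  0.148     ] 93.39888775477361 94.24893311724968 4.782608328481816 [np.float64(0.06896242295583367), np.float64(0.14430270103543757), np.float64(0.06684115080594447), np.float64(0.1419092103223985)]
tank side [ 0.53481274 -0.01649685  0.148     ] 94.0441062872225 95.27548427177425 1.8367536344107955
27 [(np.int64(194), np.float64(311.5)), (np.int64(195), np.float64(311.5)), (np.int64(196), np.float64(312.0)), (np.int64(197), np.float64(312.0)), (np.int64(198), np.float64(312.0)), (np.int64(199), np.float64(312.5)), (np.int64(200), np.float64(312.5)), (np.int64(201), np.float64(312.5)), (np.int64(202), np.float64(312.5)), (np.int64(203), np.float64(312.5)), (np.int64(204), np.float64(312.5)), (np.int64(205), np.float64(312.5)), (np.int64(206), np.float64(312.5)), (np.int64(207), np.float64(312.5))]
bar [ 0.53460642 -0.00341146  0.087     ] [ 0.51855741 -0.00538947  0.087     ] [ 5.51001794e-01 -5.28518264e-04  8.70000000e-02]
(185, 226, 9, 4) ((188.89999389648438, 227.69996643066406), (8.202439308166504, 2.5455846786499023), 8.130102157592773)
(180, 215, 9, 9) ((184.10000610351562, 218.70001220703125), (6.957010269165039, 7.589465618133545), 18.43494987487793)
```

Call:
{"api": "step_arm", "payload": {
  "motion": [
    {"fingers":1,"x":0.03,"y":-0.045},
    {"fingers":1,"x":0.07,"y":-0.1},
    {"fingers":1,"x":0.11,"y":-0.16,"wz":2},
    {"fingers":1,"x":0.15,"y":-0.22,"wz":4},
    {"fingers":1,"x":0.185,"y":-0.275,"wz":5.5},
    {"fingers":1,"x":0.215,"y":-0.315,"wz":5.5},
    {"fingers":1,"x":0.227,"y":-0.3345,"wz":5.5},
    {"fingers":1,"x":0.227,"y":-0.3345,"wz":5.5},
    {"fingers":1,"x":0.227,"y":-0.3345,"wz":5.5,"z":-0.01}
  ]
}}

```text
invalid input
```

Call:
{"api": "step_arm", "payload": {
  "motion": [
    {"fingers":1.0,"x":0.03,"y":-0.045,"z":0.0,"wx":0,"wy":0,"wz":0},
    {"fingers":1.0,"x":0.07,"y":-0.1,"z":0.0,"wx":0,"wy":0,"wz":0},
    {"fingers":1.0,"x":0.11,"y":-0.16,"z":0.0,"wx":0,"wy":0,"wz":2},
    {"fingers":1.0,"x":0.15,"y":-0.22,"z":0.0,"wx":0,"wy":0,"wz":4},
    {"fingers":1.0,"x":0.185,"y":-0.275,"z":0.0,"wx":0,"wy":0,"wz":5.5},
    {"fingers":1.0,"x":0.215,"y":-0.315,"z":0.0,"wx":0,"wy":0,"wz":5.5},
    {"fingers":1.0,"x":0.227,"y":-0.3345,"z":0.0,"wx":0,"wy":0,"wz":5.5},
    {"fingers":1.0,"x":0.227,"y":-0.3345,"z":0.0,"wx":0,"wy":0,"wz":5.5}
  ],
  "newtons": 30
}}

```text
t: 1.2
tool_pos: [0.4853, 0.2874, 0.2386]
eef_rot: [0.468, 3.106, -0.001]
contact_force: [-0.6, 0.1, -0.6]
finger_gap: 0.0876
```

Call:
{"api": "step_arm", "payload": {
  "motion": [
    {"fingers":1.0,"x":0,"y":0,"z":-0.03,"wx":0,"wy":0,"wz":0},
    {"fingers":1.0,"x":0,"y":0,"z":-0.06,"wx":0,"wy":0,"wz":0},
    {"fingers":1.0,"x":0,"y":0,"z":-0.09,"wx":0,"wy":0,"wz":0},
    {"fingers":1.0,"x":0,"y":0,"z":-0.115,"wx":0,"wy":0,"wz":0},
    {"fingers":1.0,"x":0,"y":0,"z":-0.126,"wx":0,"wy":0,"wz":0},
    {"fingers":1.0,"x":0,"y":0,"z":-0.126,"wx":0,"wy":0,"wz":0},
    {"fingers":1.0,"x":0,"y":0,"z":-0.126,"wx":0,"wy":0,"wz":0}
  ]
}}

```text
t: 2.08
tool_pos: [0.4848, 0.2904, 0.1139]
eef_rot: [0.461, 3.106, 0.002]
contact_force: [0.0, 0.1, -0.0]
finger_gap: 0.0881
```

```bash
python3 -c "
from h import *
s=state();print(s['tool_pos'],s['contact_force'],s['t'])
shot('side','g1.png',(220,100,400,240),4)"
```

```text
[0.4847757  0.29038838 0.11391139] [ 0.03204002  0.06936259 -0.0172061 ] 2.075
```

View pics/g1.png

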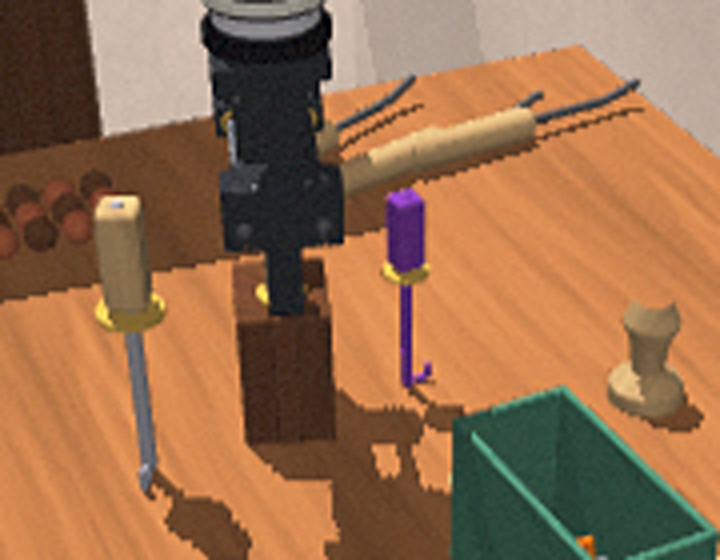

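The near finger is at crop column 288 and the collar is centred at about 281, so the gripper sits about 3 mm too far in +x. I shift it slightly and close.

Call:
{"api": "step_arm", "payload": {
  "motion": [
    {"fingers":1.0,"x":-0.003,"y":0.0,"z":-0.002,"wx":0,"wy":0,"wz":0},
    {"fingers":-1.0,"x":-0.003,"y":0.0,"z":-0.002,"wx":0,"wy":0,"wz":0},
    {"fingers":-1.0,"x":-0.003,"y":0.0,"z":-0.002,"wx":0,"wy":0,"wz":0},
    {"fingers":-1.0,"x":-0.003,"y":0.0,"z":-0.002,"wx":0,"wy":0,"wz":0},
    {"fingers":-1.0,"x":-0.003,"y":0.0,"z":-0.002,"wx":0,"wy":0,"wz":0},
    {"fingers":-1.0,"x":-0.003,"y":0.0,"z":-0.002,"wx":0,"wy":0,"wz":0},
    {"fingers":-1.0,"x":-0.003,"y":0.0,"z":-0.002,"wx":0,"wy":0,"wz":0},
    {"fingers":-1.0,"x":-0.003,"y":0.0,"z":-0.002,"wx":0,"wy":0,"wz":0}
  ],
  "newtons": 50
}}

```text
t: 3.12
tool_pos: [0.4812, 0.2897, 0.1107]
eef_rot: [0.462, 3.107, 0.0]
contact_force: [0.5, -0.1, -0.5]
finger_gap: 0.0198
```

```bash
python3 -c "
from h import *
s=state();print({k:np.round(v,4) for k,v in s.items()})"
```

```text
{'t': np.float64(3.125), 'joints': array([ 4.9750e-01,  1.6580e-01,  1.9730e+00,  2.0000e-04,  1.0025e+00,
       -7.7850e-01]), 'joint_velocities': array([-0.0008,  0.0003, -0.0003, -0.0001, -0.0035,  0.001 ]), 'effort': array([-2.19400e-01, -4.06682e+01, -3.12516e+01, -7.47000e-02,
        2.03600e-01,  8.00000e-04]), 'tool_pos': array([0.4812, 0.2897, 0.1107]), 'eef_rot': array([4.6150e-01, 3.1074e+00, 4.0000e-04]), 'contact_force': array([ 0.5004, -0.1312, -0.5294]), 'torque': array([ 0.0532, -0.0447, -0.0081]), 'finger_gap': np.float64(0.0198)}
```

Call:
{"api": "step_arm", "payload": {
  "motion": [
    {"fingers":-1,"x":0,"y":0,"z":0.03,"wx":0,"wy":0,"wz":0},
    {"fingers":-1,"x":0,"y":0,"z":0.07,"wx":0,"wy":0,"wz":0},
    {"fingers":-1,"x":0,"y":0,"z":0.12,"wx":0,"wy":0,"wz":0},
    {"fingers":-1,"x":0.005,"y":-0.03,"z":0.165,"wx":0,"wy":0,"wz":3},
    {"fingers":-1,"x":0.013,"y":-0.08,"z":0.175,"wx":0,"wy":0,"wz":7},
    {"fingers":-1,"x":0.022,"y":-0.135,"z":0.175,"wx":0,"wy":0,"wz":12},
    {"fingers":-1,"x":0.032,"y":-0.19,"z":0.175,"wx":0,"wy":0,"wz":17},
    {"fingers":-1,"x":0.042,"y":-0.245,"z":0.175,"wx":0,"wy":0,"wz":21},
    {"fingers":-1,"x":0.05,"y":-0.29,"z":0.175,"wx":0,"wy":0,"wz":21},
    {"fingers":-1,"x":0.054,"y":-0.315,"z":0.175,"wx":0,"wy":0,"wz":21},
    {"fingers":-1,"x":0.054,"y":-0.321,"z":0.175,"wx":0,"wy":0,"wz":21},
    {"fingers":-1,"x":0.054,"y":-0.321,"z":0.175,"wx":0,"wy":0,"wz":21}
  ]
}}

```text
t: 4.62
tool_pos: [0.5348, -0.0311, 0.2854]
eef_rot: [0.112, -3.139, -0.001]
contact_force: [-0.3, 0.9, 0.2]
finger_gap: 0.0197
```

```bash
python3 -c "
from h import *
s=state();print({k:np.round(v,4) for k,v in s.items()})
a=read_camera('side')[:,:,::-1][120:300,290:430]
cv2.imwrite('pics/g2.png',cv2.resize(a,None,fx=3.3,fy=3.3,interpolation=2))"
```

```text
{'t': np.float64(4.625), 'joints': array([-1.0490e-01, -2.6800e-02,  1.8413e+00,  6.0000e-04,  1.3279e+00,
       -1.7470e+00]), 'joint_velocities': array([ 0.0207, -0.0022,  0.0024,  0.0038, -0.0011,  0.0027]), 'effort': array([ -0.7576, -35.2206, -36.9249,  -0.1295,   0.0564,  -0.0399]), 'tool_pos': array([ 0.5348, -0.0311,  0.2854]), 'eef_rot': array([ 1.1170e-01, -3.1389e+00, -1.0000e-03]), 'contact_force': array([-0.2637,  0.9099,  0.2099]), 'torque': array([ 0.0416,  0.002 , -0.0299]), 'finger_gap': np.float64(0.0197)}
```

View pics/g2.png

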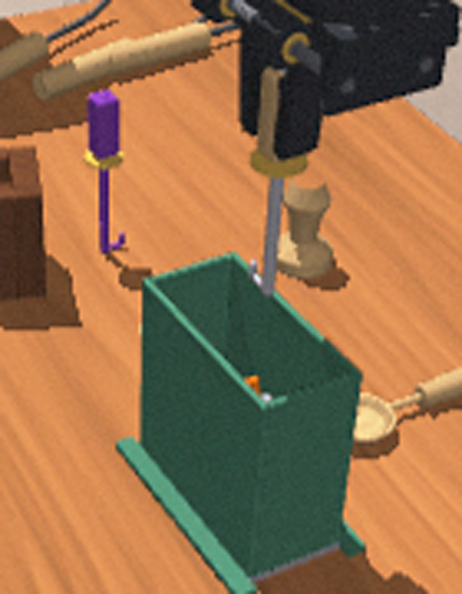

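The rod is held upright, with its lower end at crop (266,293), the lip at (253,267) toward +y, and the bail at (253,382) visible in the tank. I'll check the shank's ray against the expected TCP position.

```bash
python3 -c "
from h import *
f=lambda x,y:[290+x/3.3,120+y/3.3]
print(onz('side',[f(266,293)],.181),onz('side',[f(253,265)],.195),onz('side',[f(273,205)],.245))
print('bar on side',onz('side',[f(253,382)],.088), proj('side',[[.5348,-.0311,.181],[.5337,-.0146,.195],[.5346,-.0034,.088]]))"
```

```text
[[ 0.53695292 -0.03095672  0.181     ]] [[ 0.53330153 -0.01963863  0.195     ]] [[ 0.5345036  -0.03455642  0.245     ]]
bar on side [[ 0.5493926  -0.00368243  0.088     ]] [[369.67201949 209.09101027]
 [365.62940077 198.9119795 ]
 [360.49327093 237.46903552]]
```

Call:
{"api": "step_arm", "payload": {
  "motion": [
    {"fingers":-1,"x":0,"y":0,"z":-0.02,"wx":0,"wy":0,"wz":0},
    {"fingers":-1,"x":0,"y":0,"z":-0.04,"wx":0,"wy":0,"wz":0},
    {"fingers":-1,"x":0,"y":0,"z":-0.06,"wx":0,"wy":0,"wz":0},
    {"fingers":-1,"x":0,"y":0,"z":-0.08,"wx":0,"wy":0,"wz":0},
    {"fingers":-1,"x":0,"y":0,"z":-0.09,"wx":0,"wy":0,"wz":0},
    {"fingers":-1,"x":0,"y":0,"z":-0.09,"wx":0,"wy":0,"wz":0}
  ]
}}

```text
t: 5.42
tool_pos: [0.5342, -0.0312, 0.1942]
eef_rot: [0.113, -3.137, -0.001]
contact_force: [-0.0, -0.8, -0.6]
finger_gap: 0.0196
```

Call:
{"api": "step_arm", "payload": {
  "motion": [
    {"fingers":-1,"x":0,"y":0,"z":-0.01,"wx":0,"wy":0,"wz":0},
    {"fingers":-1,"x":0,"y":0,"z":-0.02,"wx":0,"wy":0,"wz":0},
    {"fingers":-1,"x":0,"y":0,"z":-0.028,"wx":0,"wy":0,"wz":0},
    {"fingers":-1,"x":0,"y":0,"z":-0.028,"wx":0,"wy":0,"wz":0},
    {"fingers":-1,"x":0,"y":0,"z":-0.028,"wx":0,"wy":0,"wz":0}
  ]
}}

```text
t: 6.05
tool_pos: [0.5353, -0.0314, 0.1679]
eef_rot: [-0.113, 3.139, -0.0]
contact_force: [0.3, -0.4, -1.0]
finger_gap: 0.0196
```

Call:
{"api": "step_arm", "payload": {
  "motion": [
    {"fingers":-1,"x":0,"y":0.004,"z":0,"wx":0,"wy":0,"wz":0},
    {"fingers":-1,"x":-0.0005,"y":0.008,"z":0,"wx":0,"wy":0,"wz":0},
    {"fingers":-1,"x":-0.001,"y":0.012,"z":0,"wx":0,"wy":0,"wz":0},
    {"fingers":-1,"x":-0.001,"y":0.015,"z":0,"wx":0,"wy":0,"wz":0},
    {"fingers":-1,"x":-0.001,"y":0.015,"z":0,"wx":0,"wy":0,"wz":0}
  ]
}}

```text
t: 6.68
tool_pos: [0.5341, -0.0161, 0.1677]
eef_rot: [-0.113, 3.139, -0.0]
contact_force: [-0.2, 0.1, -2.1]
finger_gap: 0.0194
```

Call:
{"api": "step_arm", "payload": {
  "motion": [
    {"fingers":-1,"x":0,"y":0.001,"z":0,"wx":0,"wy":0,"wz":0},
    {"fingers":-1,"x":0,"y":0.002,"z":0,"wx":0,"wy":0,"wz":0},
    {"fingers":-1,"x":0,"y":0.002,"z":0,"wx":0,"wy":0,"wz":0}
  ]
}}

```text
t: 7.05
tool_pos: [0.5341, -0.0144, 0.1677]
eef_rot: [-0.113, 3.14, 0.0]
contact_force: [-0.2, -0.5, -1.7]
finger_gap: 0.0196
```

Call:
{"api": "step_arm", "payload": {
  "motion": [
    {"fingers":-1,"x":0,"y":0.001,"z":0,"wx":0,"wy":0,"wz":0},
    {"fingers":-1,"x":0,"y":0.0015,"z":0,"wx":0,"wy":0,"wz":0},
    {"fingers":-1,"x":0,"y":0.0015,"z":0,"wx":0,"wy":0,"wz":0}
  ]
}}

```text
t: 7.42
tool_pos: [0.5341, -0.0129, 0.1677]
eef_rot: [-0.113, 3.14, -0.0]
contact_force: [0.2, -0.1, -0.9]
finger_gap: 0.0196
```

Call:
{"api": "step_arm", "payload": {
  "motion": [
    {"fingers":-1,"x":0,"y":0.001,"z":0,"wx":0,"wy":0,"wz":0},
    {"fingers":-1,"x":0,"y":0.0015,"z":0,"wx":0,"wy":0,"wz":0},
    {"fingers":-1,"x":0,"y":0.0015,"z":0,"wx":0,"wy":0,"wz":0}
  ]
}}

```text
t: 7.8
tool_pos: [0.5341, -0.0114, 0.1677]
eef_rot: [0.113, -3.14, 0.0]
contact_force: [0.5, 0.6, -1.3]
finger_gap: 0.0194
```

Call:
{"api": "step_arm", "payload": {
  "motion": [
    {"fingers":-1,"x":0,"y":0.001,"z":0,"wx":0,"wy":0,"wz":0},
    {"fingers":-1,"x":0,"y":0.001,"z":0,"wx":0,"wy":0,"wz":0}
  ]
}}

```text
t: 8.05
tool_pos: [0.5341, -0.0103, 0.1677]
eef_rot: [-0.113, 3.14, 0.0]
contact_force: [-0.6, -0.4, -1.5]
finger_gap: 0.0197
```

Call:
{"api": "step_arm", "payload": {
  "motion": [
    {"fingers":-1,"x":0,"y":0.001,"z":0,"wx":0,"wy":0,"wz":0},
    {"fingers":-1,"x":0,"y":0.001,"z":0,"wx":0,"wy":0,"wz":0}
  ]
}}

```text
t: 8.3
tool_pos: [0.5341, -0.0094, 0.1677]
eef_rot: [-0.113, 3.14, -0.0]
contact_force: [-0.2, -0.1, -0.8]
finger_gap: 0.0196
```

Call:
{"api": "step_arm", "payload": {
  "motion": [
    {"fingers":-1,"x":0,"y":0.001,"z":0,"wx":0,"wy":0,"wz":0},
    {"fingers":-1,"x":0,"y":0.001,"z":0,"wx":0,"wy":0,"wz":0}
  ]
}}

```text
t: 8.55
tool_pos: [0.5341, -0.0085, 0.1677]
eef_rot: [0.113, -3.14, 0.0]
contact_force: [0.1, -0.5, -1.1]
finger_gap: 0.0194
```

Call:
{"api": "step_arm", "payload": {
  "motion": [
    {"fingers":-1,"x":0,"y":0.0008,"z":0,"wx":0,"wy":0,"wz":0},
    {"fingers":-1,"x":0,"y":0.0008,"z":0,"wx":0,"wy":0,"wz":0}
  ]
}}

```text
t: 8.8
tool_pos: [0.5341, -0.0079, 0.1677]
eef_rot: [0.113, -3.14, 0.001]
contact_force: [-0.4, -1.5, 0.0]
finger_gap: 0.0195
```

Call:
{"api": "step_arm", "payload": {
  "motion": [
    {"fingers":-1,"x":0,"y":0.0006,"z":0,"wx":0,"wy":0,"wz":0},
    {"fingers":-1,"x":0,"y":0.0006,"z":0,"wx":0,"wy":0,"wz":0}
  ]
}}

```text
t: 9.05
tool_pos: [0.5342, -0.0072, 0.1679]
eef_rot: [-0.113, 3.139, -0.001]
contact_force: [-0.0, -2.6, 0.6]
finger_gap: 0.0195
```

First contact came at TCP y ≈ -0.008, so the bar is at y ≈ -0.0017 (leaning +15 mm). I back off to centre it in the mouth and raise.

Call:
{"api": "step_arm", "payload": {
  "motion": [
    {"fingers":-1,"x":0,"y":-0.0015,"z":0,"wx":0,"wy":0,"wz":0},
    {"fingers":-1,"x":0,"y":-0.003,"z":0,"wx":0,"wy":0,"wz":0},
    {"fingers":-1,"x":0,"y":-0.0033,"z":0.003,"wx":0,"wy":0,"wz":0},
    {"fingers":-1,"x":0,"y":-0.0033,"z":0.006,"wx":0,"wy":0,"wz":0},
    {"fingers":-1,"x":0,"y":-0.0033,"z":0.009,"wx":0,"wy":0,"wz":0},
    {"fingers":-1,"x":0,"y":-0.0033,"z":0.011,"wx":0,"wy":0,"wz":0},
    {"fingers":-1,"x":0,"y":-0.0033,"z":0.011,"wx":0,"wy":0,"wz":0}
  ]
}}

```text
t: 9.93
tool_pos: [0.5343, -0.0103, 0.179]
eef_rot: [-0.113, 3.139, -0.0]
contact_force: [0.3, -0.3, -1.9]
finger_gap: 0.0195
```

Call:
{"api": "step_arm", "payload": {
  "motion": [
    {"fingers":-1,"x":0,"y":0,"z":0.001,"wx":0,"wy":0,"wz":0},
    {"fingers":-1,"x":0,"y":0,"z":0.002,"wx":0,"wy":0,"wz":0},
    {"fingers":-1,"x":0,"y":0,"z":0.002,"wx":0,"wy":0,"wz":0}
  ]
}}

```text
t: 10.3
tool_pos: [0.5342, -0.0103, 0.1808]
eef_rot: [-0.113, 3.139, 0.0]
contact_force: [-0.3, -0.5, -1.1]
finger_gap: 0.0194
```

Call:
{"api": "step_arm", "payload": {
  "motion": [
    {"fingers":-1,"x":0,"y":0,"z":0.001,"wx":0,"wy":0,"wz":0},
    {"fingers":-1,"x":0,"y":0,"z":0.002,"wx":0,"wy":0,"wz":0},
    {"fingers":-1,"x":0,"y":0,"z":0.002,"wx":0,"wy":0,"wz":0}
  ]
}}

```text
t: 10.68
tool_pos: [0.5342, -0.0103, 0.1828]
eef_rot: [-0.113, 3.139, -0.0]
contact_force: [-0.3, 0.8, -0.8]
finger_gap: 0.0194
```

Call:
{"api": "step_arm", "payload": {
  "motion": [
    {"fingers":-1,"x":0,"y":0,"z":0.001,"wx":0,"wy":0,"wz":0},
    {"fingers":-1,"x":0,"y":0,"z":0.002,"wx":0,"wy":0,"wz":0},
    {"fingers":-1,"x":0,"y":0,"z":0.002,"wx":0,"wy":0,"wz":0}
  ]
}}

```text
t: 11.05
tool_pos: [0.534, -0.0103, 0.1845]
eef_rot: [0.113, -3.139, -0.0]
contact_force: [0.6, -0.1, -2.0]
finger_gap: 0.0198
```

Call:
{"api": "step_arm", "payload": {
  "motion": [
    {"fingers":-1,"x":0,"y":0,"z":0.001,"wx":0,"wy":0,"wz":0},
    {"fingers":-1,"x":0,"y":0,"z":0.0015,"wx":0,"wy":0,"wz":0},
    {"fingers":-1,"x":0,"y":0,"z":0.0015,"wx":0,"wy":0,"wz":0}
  ]
}}

```text
t: 11.42
tool_pos: [0.5337, -0.0104, 0.1857]
eef_rot: [0.113, -3.138, 0.0]
contact_force: [-0.2, -0.9, -5.0]
finger_gap: 0.0196
```

Call:
{"api": "step_arm", "payload": {
  "motion": [
    {"fingers":-1,"x":0,"y":0,"z":0.001,"wx":0,"wy":0,"wz":0},
    {"fingers":-1,"x":0,"y":0,"z":0.002,"wx":0,"wy":0,"wz":0},
    {"fingers":-1,"x":0,"y":0,"z":0.002,"wx":0,"wy":0,"wz":0}
  ]
}}

```text
t: 11.8
tool_pos: [0.5342, -0.0103, 0.1883]
eef_rot: [-0.113, 3.139, -0.0]
contact_force: [-0.0, 0.0, -4.9]
finger_gap: 0.0193
```

Call:
{"api": "step_arm", "payload": {
  "motion": [
    {"fingers":-1,"x":0,"y":0,"z":0.001,"wx":0,"wy":0,"wz":0},
    {"fingers":-1,"x":0,"y":0,"z":0.002,"wx":0,"wy":0,"wz":0},
    {"fingers":-1,"x":0,"y":0,"z":0.003,"wx":0,"wy":0,"wz":0},
    {"fingers":-1,"x":0,"y":0,"z":0.003,"wx":0,"wy":0,"wz":0}
  ]
}}

```text
t: 12.3
tool_pos: [0.5342, -0.0103, 0.1914]
eef_rot: [-0.113, 3.139, -0.0]
contact_force: [0.1, -0.3, -4.7]
finger_gap: 0.0195
```

Call:
{"api": "step_arm", "payload": {
  "motion": [
    {"fingers":-1,"x":0,"y":0,"z":0.003,"wx":0,"wy":0,"wz":0},
    {"fingers":-1,"x":0,"y":0,"z":0.006,"wx":0,"wy":0,"wz":0},
    {"fingers":-1,"x":0,"y":0,"z":0.009,"wx":0,"wy":0,"wz":0},
    {"fingers":-1,"x":0,"y":0,"z":0.012,"wx":0,"wy":0,"wz":0},
    {"fingers":-1,"x":0,"y":0,"z":0.015,"wx":0,"wy":0,"wz":0}
  ]
}}

```text
t: 12.92
tool_pos: [0.5341, -0.0103, 0.2064]
eef_rot: [-0.113, 3.139, -0.0]
contact_force: [-0.3, -0.8, -4.7]
finger_gap: 0.0193
```

Call:
{"api": "step_arm", "payload": {
  "motion": [
    {"fingers":-1,"x":0,"y":0,"z":0.003,"wx":0,"wy":0,"wz":0},
    {"fingers":-1,"x":0,"y":0,"z":0.006,"wx":0,"wy":0,"wz":0},
    {"fingers":-1,"x":0,"y":0,"z":0.009,"wx":0,"wy":0,"wz":0},
    {"fingers":-1,"x":0,"y":0,"z":0.012,"wx":0,"wy":0,"wz":0},
    {"fingers":-1,"x":0,"y":0,"z":0.015,"wx":0,"wy":0,"wz":0}
  ]
}}

```text
t: 13.55
tool_pos: [0.5341, -0.0103, 0.2214]
eef_rot: [-0.113, 3.14, -0.0]
contact_force: [0.6, -0.8, -4.5]
finger_gap: 0.0195
```

Call:
{"api": "step_arm", "payload": {
  "motion": [
    {"fingers":-1,"x":0,"y":0,"z":0.003,"wx":0,"wy":0,"wz":0},
    {"fingers":-1,"x":0,"y":0,"z":0.006,"wx":0,"wy":0,"wz":0},
    {"fingers":-1,"x":0,"y":0,"z":0.009,"wx":0,"wy":0,"wz":0},
    {"fingers":-1,"x":0,"y":0,"z":0.011,"wx":0,"wy":0,"wz":0},
    {"fingers":-1,"x":0,"y":0,"z":0.014,"wx":0,"wy":0,"wz":0}
  ]
}}

```text
t: 14.18
tool_pos: [0.534, -0.0103, 0.2352]
eef_rot: [0.113, -3.139, -0.0]
contact_force: [-0.4, -0.4, -5.3]
finger_gap: 0.0197
```

Call:
{"api": "step_arm", "payload": {
  "motion": [
    {"fingers":-1,"x":0,"y":0,"z":0.002,"wx":0,"wy":0,"wz":0},
    {"fingers":-1,"x":0,"y":0,"z":0.004,"wx":0,"wy":0,"wz":0},
    {"fingers":-1,"x":0,"y":0,"z":0.006,"wx":0,"wy":0,"wz":0},
    {"fingers":-1,"x":0,"y":0,"z":0.008,"wx":0,"wy":0,"wz":0},
    {"fingers":-1,"x":0,"y":0,"z":0.01,"wx":0,"wy":0,"wz":0},
    {"fingers":-1,"x":0,"y":0,"z":0.012,"wx":0,"wy":0,"wz":0}
  ]
}}

```text
t: 14.92
tool_pos: [0.5341, -0.01, 0.2474]
eef_rot: [-0.113, 3.14, 0.001]
contact_force: [0.1, -0.1, -4.3]
finger_gap: 0.0196
```

Call:
{"api": "step_arm", "payload": {
  "motion": [
    {"fingers":-1,"x":0,"y":-0.002,"z":0.005,"wx":0,"wy":0,"wz":0},
    {"fingers":-1,"x":0,"y":-0.004,"z":0.01,"wx":0,"wy":0,"wz":0},
    {"fingers":-1,"x":0,"y":-0.006,"z":0.015,"wx":0,"wy":0,"wz":0},
    {"fingers":-1,"x":0,"y":-0.006,"z":0.021,"wx":0,"wy":0,"wz":0},
    {"fingers":-1,"x":0,"y":-0.006,"z":0.028,"wx":0,"wy":0,"wz":0},
    {"fingers":-1,"x":0,"y":-0.006,"z":0.036,"wx":0,"wy":0,"wz":0},
    {"fingers":-1,"x":0,"y":-0.006,"z":0.044,"wx":0,"wy":0,"wz":0},
    {"fingers":-1,"x":0,"y":-0.006,"z":0.052,"wx":0,"wy":0,"wz":0}
  ]
}}

```text
t: 15.92
tool_pos: [0.5342, -0.0163, 0.2999]
eef_rot: [-0.113, 3.139, -0.0]
contact_force: [0.3, 0.9, -4.5]
finger_gap: 0.0197
```

Call:
{"api": "step_arm", "payload": {
  "motion": [
    {"fingers":-1,"x":0,"y":0,"z":0.009,"wx":0,"wy":0,"wz":0},
    {"fingers":-1,"x":0,"y":0,"z":0.018,"wx":0,"wy":0,"wz":0},
    {"fingers":-1,"x":0,"y":0,"z":0.028,"wx":0,"wy":0,"wz":0},
    {"fingers":-1,"x":0,"y":0,"z":0.038,"wx":0,"wy":0,"wz":0},
    {"fingers":-1,"x":0,"y":0,"z":0.048,"wx":0,"wy":0,"wz":0},
    {"fingers":-1,"x":0,"y":0,"z":0.058,"wx":0,"wy":0,"wz":0},
    {"fingers":-1,"x":0,"y":0,"z":0.068,"wx":0,"wy":0,"wz":0},
    {"fingers":-1,"x":0,"y":0,"z":0.076,"wx":0,"wy":0,"wz":0},
    {"fingers":-1,"x":0,"y":0,"z":0.08,"wx":0,"wy":0,"wz":0},
    {"fingers":-1,"x":0,"y":0,"z":0.08,"wx":0,"wy":0,"wz":0}
  ]
}}

```text
t: 17.18
tool_pos: [0.5342, -0.0163, 0.3795]
eef_rot: [-0.113, 3.139, -0.0]
contact_force: [-0.4, 0.6, -4.4]
finger_gap: 0.0197
```

```bash
python3 -c "
from h import *
s=state();print(s['tool_pos'],s['contact_force'],s['joints'].round(2))
shot('side','g3.png',(270,60,450,300),2.5)"
```

```text
[ 0.53424162 -0.0162997   0.37948924] [-0.35161497  0.59495645 -4.37233719] [-0.08 -0.06  1.7   0.    1.5  -1.72]
```

View pics/g3.png

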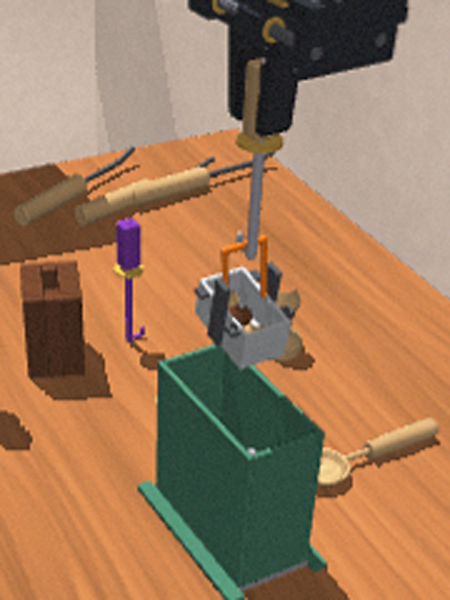

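The basket hangs freely from the hook, clear above the tank at crop (245,310), with its −y end slightly low and well away from the gripper. I carry it over smoothly.

Call:
{"api": "step_arm", "payload": {
  "motion": [
    {"fingers":-1,"x":0,"y":-0.002,"z":0,"wx":0,"wy":0,"wz":0},
    {"fingers":-1,"x":-0.001,"y":-0.007,"z":0,"wx":0,"wy":0,"wz":0},
    {"fingers":-1,"x":-0.003,"y":-0.016,"z":0,"wx":0,"wy":0,"wz":0},
    {"fingers":-1,"x":-0.005,"y":-0.0275,"z":0,"wx":0,"wy":0,"wz":0},
    {"fingers":-1,"x":-0.0075,"y":-0.041,"z":0,"wx":0,"wy":0,"wz":0},
    {"fingers":-1,"x":-0.0105,"y":-0.057,"z":0,"wx":0,"wy":0,"wz":0},
    {"fingers":-1,"x":-0.014,"y":-0.075,"z":0,"wx":0,"wy":0,"wz":0},
    {"fingers":-1,"x":-0.017,"y":-0.093,"z":0,"wx":0,"wy":0,"wz":0},
    {"fingers":-1,"x":-0.0205,"y":-0.1125,"z":0,"wx":0,"wy":0,"wz":0},
    {"fingers":-1,"x":-0.024,"y":-0.132,"z":0,"wx":0,"wy":0,"wz":0}
  ]
}}

```text
t: 18.48
tool_pos: [0.5098, -0.1497, 0.3792]
eef_rot: [-0.112, 3.14, -0.0]
contact_force: [-0.3, 0.2, -5.3]
finger_gap: 0.0195
```

Call:
{"api": "step_arm", "payload": {
  "motion": [
    {"fingers":-1,"x":-0.0035,"y":-0.0195,"z":0,"wx":0,"wy":0,"wz":0},
    {"fingers":-1,"x":-0.007,"y":-0.039,"z":0,"wx":0,"wy":0,"wz":0},
    {"fingers":-1,"x":-0.0105,"y":-0.0575,"z":0,"wx":0,"wy":0,"wz":0},
    {"fingers":-1,"x":-0.014,"y":-0.075,"z":0,"wx":0,"wy":0,"wz":0},
    {"fingers":-1,"x":-0.0165,"y":-0.091,"z":0,"wx":0,"wy":0,"wz":0},
    {"fingers":-1,"x":-0.019,"y":-0.1045,"z":0,"wx":0,"wy":0,"wz":0},
    {"fingers":-1,"x":-0.0215,"y":-0.116,"z":0,"wx":0,"wy":0,"wz":0},
    {"fingers":-1,"x":-0.023,"y":-0.1245,"z":0,"wx":0,"wy":0,"wz":0},
    {"fingers":-1,"x":-0.024,"y":-0.13,"z":0,"wx":0,"wy":0,"wz":0},
    {"fingers":-1,"x":-0.0245,"y":-0.1327,"z":0,"wx":0,"wy":0,"wz":0},
    {"fingers":-1,"x":-0.0245,"y":-0.1327,"z":0,"wx":0,"wy":0,"wz":0}
  ]
}}

```text
t: 19.85
tool_pos: [0.4857, -0.2809, 0.3792]
eef_rot: [-0.113, 3.14, 0.0]
contact_force: [0.8, 0.4, -5.7]
finger_gap: 0.0198
```

Call:
{"api": "step_arm", "payload": {
  "motion": [
    {"fingers":-1,"x":0,"y":0,"z":-0.006,"wx":0,"wy":0,"wz":0},
    {"fingers":-1,"x":0,"y":0,"z":-0.02,"wx":0,"wy":0,"wz":0},
    {"fingers":-1,"x":0,"y":0,"z":-0.035,"wx":0,"wy":0,"wz":0},
    {"fingers":-1,"x":0,"y":0,"z":-0.05,"wx":0,"wy":0,"wz":0},
    {"fingers":-1,"x":0,"y":0,"z":-0.065,"wx":0,"wy":0,"wz":0},
    {"fingers":-1,"x":0,"y":0,"z":-0.08,"wx":0,"wy":0,"wz":0},
    {"fingers":-1,"x":0,"y":0,"z":-0.095,"wx":0,"wy":0,"wz":0},
    {"fingers":-1,"x":0,"y":0,"z":-0.11,"wx":0,"wy":0,"wz":0},
    {"fingers":-1,"x":0,"y":0,"z":-0.125,"wx":0,"wy":0,"wz":0},
    {"fingers":-1,"x":0,"y":0,"z":-0.14,"wx":0,"wy":0,"wz":0},
    {"fingers":-1,"x":0,"y":0,"z":-0.15,"wx":0,"wy":0,"wz":0},
    {"fingers":-1,"x":0,"y":0,"z":-0.155,"wx":0,"wy":0,"wz":0}
  ]
}}

```text
t: 21.35
tool_pos: [0.4854, -0.2808, 0.2233]
eef_rot: [0.113, -3.139, -0.001]
contact_force: [-0.2, -0.8, -4.2]
finger_gap: 0.0193
```

```bash
python3 -c "
from h import *
s=state();print(s['tool_pos'],s['contact_force'],s['t'])
p=proj('side',[s['tool_pos']-[0,0,.16]])[0].astype(int);print(p)
x,y=max(p[0]-100,0),max(p[1]-80,0);print(x,y)
shot('side','g4.png',(x,y,x+200,y+150),4)"
```

```text
[ 0.48537233 -0.28084899  0.22330698] [-0.17626378 -0.76921481 -4.17433802] 21.35
[409 351]
309 271
```

View pics/g4.png

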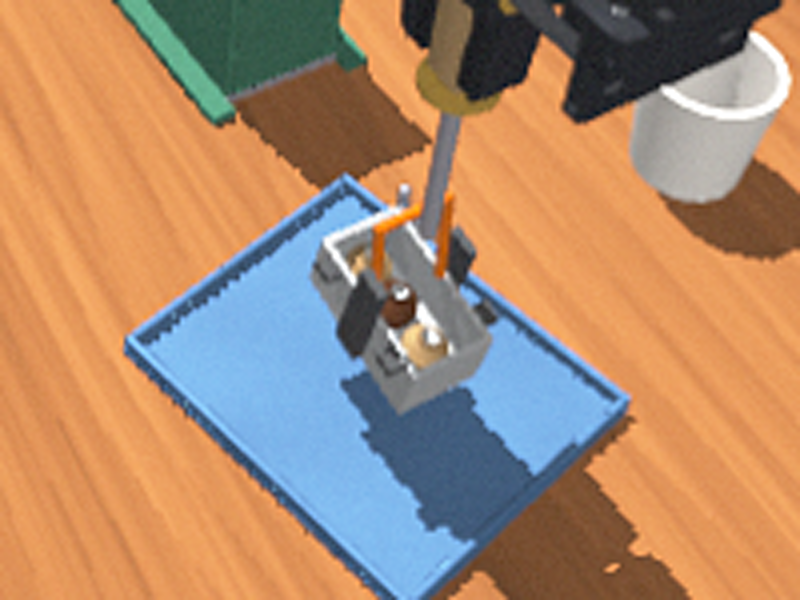

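The basket hangs tipped over the tray, with its near (−y) bottom edge lowest at crop (400,410). I lower it until it touches.

Call:
{"api": "step_arm", "payload": {
  "motion": [
    {"fingers":-1,"x":0,"y":0,"z":-0.006,"wx":0,"wy":0,"wz":0},
    {"fingers":-1,"x":0,"y":0,"z":-0.012,"wx":0,"wy":0,"wz":0},
    {"fingers":-1,"x":0,"y":0,"z":-0.018,"wx":0,"wy":0,"wz":0},
    {"fingers":-1,"x":0,"y":0,"z":-0.022,"wx":0,"wy":0,"wz":0},
    {"fingers":-1,"x":0,"y":0,"z":-0.026,"wx":0,"wy":0,"wz":0},
    {"fingers":-1,"x":0,"y":0,"z":-0.026,"wx":0,"wy":0,"wz":0}
  ]
}}

```text
t: 22.15
tool_pos: [0.4854, -0.2809, 0.1978]
eef_rot: [0.113, -3.139, -0.001]
contact_force: [-0.4, -1.3, -4.3]
finger_gap: 0.0199
```

Call:
{"api": "step_arm", "payload": {
  "motion": [
    {"fingers":-1,"x":0,"y":0,"z":-0.002,"wx":0,"wy":0,"wz":0},
    {"fingers":-1,"x":0,"y":0,"z":-0.004,"wx":0,"wy":0,"wz":0},
    {"fingers":-1,"x":0,"y":0,"z":-0.004,"wx":0,"wy":0,"wz":0}
  ]
}}

```text
t: 22.52
tool_pos: [0.4855, -0.2809, 0.1941]
eef_rot: [0.113, -3.139, -0.0]
contact_force: [0.2, 0.7, -5.4]
finger_gap: 0.0197
```

Call:
{"api": "step_arm", "payload": {
  "motion": [
    {"fingers":-1,"x":0,"y":0,"z":-0.0015,"wx":0,"wy":0,"wz":0},
    {"fingers":-1,"x":0,"y":0,"z":-0.003,"wx":0,"wy":0,"wz":0},
    {"fingers":-1,"x":0,"y":0,"z":-0.003,"wx":0,"wy":0,"wz":0}
  ]
}}

```text
t: 22.9
tool_pos: [0.4855, -0.2809, 0.191]
eef_rot: [0.113, -3.139, -0.0]
contact_force: [-0.5, -0.2, -5.4]
finger_gap: 0.0194
```

Now lower while giving way toward +y, watching the force.

Call:
{"api": "step_arm", "payload": {
  "motion": [
    {"fingers":-1,"x":0,"y":0,"z":-0.001,"wx":0,"wy":0,"wz":0},
    {"fingers":-1,"x":0,"y":0.001,"z":-0.002,"wx":0,"wy":0,"wz":0},
    {"fingers":-1,"x":0,"y":0.003,"z":-0.003,"wx":0,"wy":0,"wz":0},
    {"fingers":-1,"x":0,"y":0.004,"z":-0.0035,"wx":0,"wy":0,"wz":0}
  ]
}}

```text
t: 23.4
tool_pos: [0.4856, -0.2768, 0.1876]
eef_rot: [0.113, -3.139, -0.0]
contact_force: [-0.9, -0.4, -6.5]
finger_gap: 0.0198
```

Call:
{"api": "step_arm", "payload": {
  "motion": [
    {"fingers":-1,"x":0,"y":0.002,"z":-0.0007,"wx":0,"wy":0,"wz":0},
    {"fingers":-1,"x":0,"y":0.004,"z":-0.0015,"wx":0,"wy":0,"wz":0},
    {"fingers":-1,"x":-0.0005,"y":0.005,"z":-0.0023,"wx":0,"wy":0,"wz":0}
  ]
}}

```text
t: 23.78
tool_pos: [0.4852, -0.2718, 0.1855]
eef_rot: [-0.113, 3.139, 0.0]
contact_force: [0.1, 0.5, -4.1]
finger_gap: 0.0195
```

Call:
{"api": "step_arm", "payload": {
  "motion": [
    {"fingers":-1,"x":0,"y":0.002,"z":-0.0008,"wx":0,"wy":0,"wz":0},
    {"fingers":-1,"x":0,"y":0.004,"z":-0.0016,"wx":0,"wy":0,"wz":0},
    {"fingers":-1,"x":-0.0005,"y":0.005,"z":-0.0025,"wx":0,"wy":0,"wz":0}
  ]
}}

```text
t: 24.15
tool_pos: [0.4848, -0.2668, 0.1831]
eef_rot: [-0.113, 3.139, 0.0]
contact_force: [-0.2, 0.7, -3.9]
finger_gap: 0.0197
```

Call:
{"api": "step_arm", "payload": {
  "motion": [
    {"fingers":-1,"x":0,"y":0,"z":-0.001,"wx":0,"wy":0,"wz":0},
    {"fingers":-1,"x":0,"y":0,"z":-0.0015,"wx":0,"wy":0,"wz":0},
    {"fingers":-1,"x":0,"y":0,"z":-0.0015,"wx":0,"wy":0,"wz":0}
  ]
}}

```text
t: 24.52
tool_pos: [0.4846, -0.267, 0.1815]
eef_rot: [-0.113, 3.14, -0.0]
contact_force: [0.1, 1.2, -3.0]
finger_gap: 0.0196
```

```bash
python3 -c "
from h import *
s=state();print(s['tool_pos'],s['contact_force'],s['torque'],s['t'])
shot('side','g5.png',(330,290,490,410),5)"
```

```text
[ 0.48463776 -0.2670363   0.18146384] [ 0.13268837  1.19371834 -2.98995021] [ 0.24351837 -0.07628863  0.04448659] 24.525
```

View pics/g5.png

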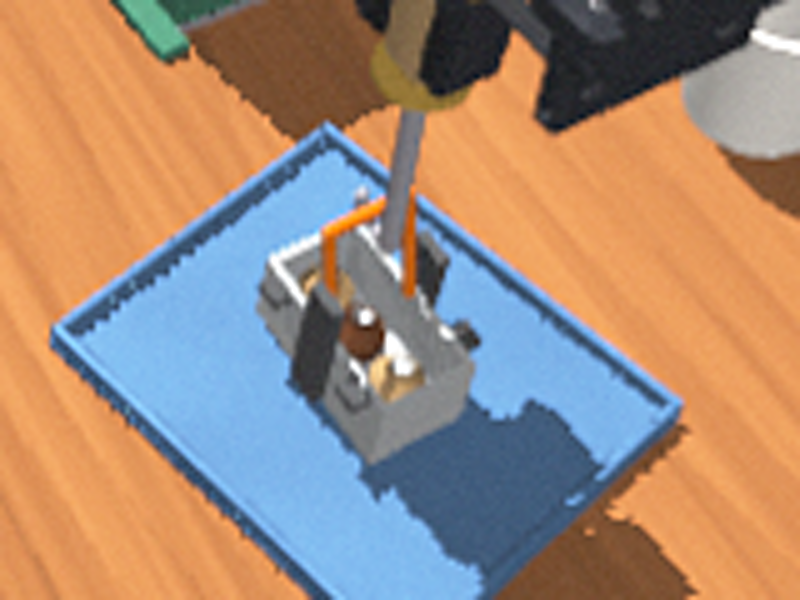

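The near bottom edge now rests on the tray and the bail still leans slightly. I continue righting it toward +y.

Call:
{"api": "step_arm", "payload": {
  "motion": [
    {"fingers":-1,"x":0,"y":0.002,"z":-0.001,"wx":0,"wy":0,"wz":0},
    {"fingers":-1,"x":0,"y":0.0035,"z":-0.002,"wx":0,"wy":0,"wz":0},
    {"fingers":-1,"x":0,"y":0.0035,"z":-0.002,"wx":0,"wy":0,"wz":0}
  ]
}}

```text
t: 24.95
tool_pos: [0.4845, -0.2633, 0.1793]
eef_rot: [0.113, -3.139, -0.0]
contact_force: [0.0, 0.6, -2.1]
finger_gap: 0.0195
```

Call:
{"api": "step_arm", "payload": {
  "motion": [
    {"fingers":-1,"x":0,"y":0.002,"z":-0.001,"wx":0,"wy":0,"wz":0},
    {"fingers":-1,"x":0,"y":0.004,"z":-0.002,"wx":0,"wy":0,"wz":0},
    {"fingers":-1,"x":0,"y":0.004,"z":-0.002,"wx":0,"wy":0,"wz":0}
  ]
}}

```text
t: 25.32
tool_pos: [0.4849, -0.2596, 0.1777]
eef_rot: [-0.113, 3.139, -0.001]
contact_force: [0.3, 0.6, -1.4]
finger_gap: 0.0197
```

Call:
{"api": "step_arm", "payload": {
  "motion": [
    {"fingers":-1,"x":0,"y":0.001,"z":-0.001,"wx":0,"wy":0,"wz":0},
    {"fingers":-1,"x":0,"y":0.001,"z":-0.002,"wx":0,"wy":0,"wz":0},
    {"fingers":-1,"x":0,"y":0.001,"z":-0.002,"wx":0,"wy":0,"wz":0}
  ]
}}

```text
t: 25.7
tool_pos: [0.4845, -0.2585, 0.1753]
eef_rot: [0.113, -3.139, -0.0]
contact_force: [0.3, -0.3, -0.4]
finger_gap: 0.0194
```

Call:
{"api": "step_arm", "payload": {
  "motion": [
    {"fingers":-1,"x":0,"y":0,"z":-0.002,"wx":0,"wy":0,"wz":0},
    {"fingers":-1,"x":0,"y":0,"z":-0.004,"wx":0,"wy":0,"wz":0},
    {"fingers":-1,"x":0,"y":0,"z":-0.004,"wx":0,"wy":0,"wz":0}
  ]
}}

```text
t: 26.08
tool_pos: [0.4844, -0.2584, 0.1711]
eef_rot: [0.113, -3.139, -0.0]
contact_force: [0.9, 0.6, -1.6]
finger_gap: 0.0193
```

```bash
python3 -c "
from h import *
s=state();print(s['tool_pos'],s['contact_force'],s['torque'],s['t'])
shot('side','g6.png',(330,290,490,410),5)"
```

```text
[ 0.48442786 -0.25840152  0.17107144] [ 0.91895369  0.59600778 -1.56195832] [ 0.01796844 -0.01731929  0.00936546] 26.075
```

View pics/g6.png

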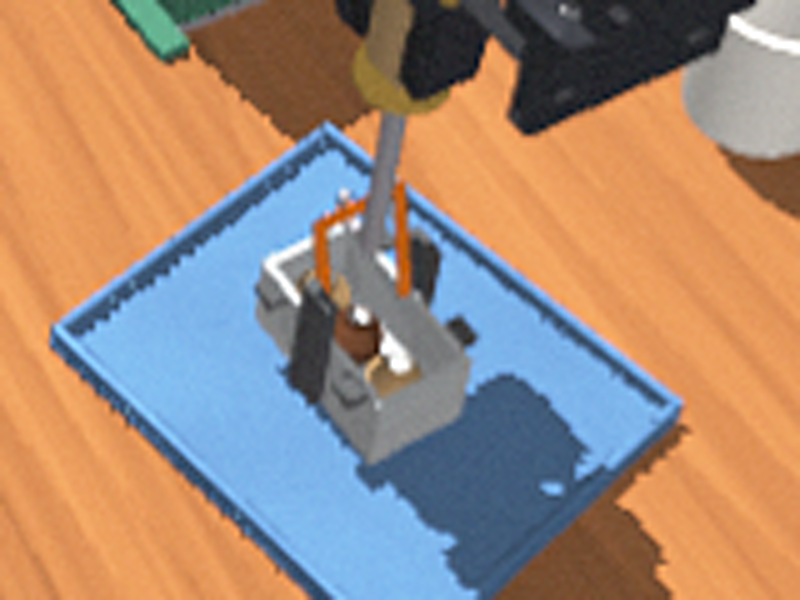

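The basket stands level, near the tray's middle. Basket base diagonal mid is about (363,362) and tray mid about (367,370) in the crop. I now drop below the bar, withdraw toward −y and lift.

Call:
{"api": "step_arm", "payload": {
  "motion": [
    {"fingers":-1,"x":0,"y":0,"z":-0.002,"wx":0,"wy":0,"wz":0},
    {"fingers":-1,"x":0,"y":0,"z":-0.004,"wx":0,"wy":0,"wz":0},
    {"fingers":-1,"x":0,"y":0,"z":-0.006,"wx":0,"wy":0,"wz":0},
    {"fingers":-1,"x":0,"y":0,"z":-0.0065,"wx":0,"wy":0,"wz":0},
    {"fingers":-1,"x":0,"y":0,"z":-0.0065,"wx":0,"wy":0,"wz":0}
  ]
}}

```text
t: 26.75
tool_pos: [0.4846, -0.2585, 0.1649]
eef_rot: [0.113, -3.139, -0.0]
contact_force: [-0.2, -0.1, -1.5]
finger_gap: 0.0194
```

Call:
{"api": "step_arm", "payload": {
  "motion": [
    {"fingers":-1,"x":0,"y":-0.002,"z":0,"wx":0,"wy":0,"wz":0},
    {"fingers":-1,"x":0.0005,"y":-0.005,"z":0,"wx":0,"wy":0,"wz":0},
    {"fingers":-1,"x":0.0005,"y":-0.007,"z":0,"wx":0,"wy":0,"wz":0},
    {"fingers":-1,"x":0.0005,"y":-0.007,"z":0,"wx":0,"wy":0,"wz":0}
  ]
}}

```text
t: 27.25
tool_pos: [0.4851, -0.2657, 0.1649]
eef_rot: [-0.112, 3.14, -0.0]
contact_force: [0.4, -0.8, -1.2]
finger_gap: 0.0193
```

Call:
{"api": "step_arm", "payload": {
  "motion": [
    {"fingers":-1,"x":0,"y":-0.004,"z":0,"wx":0,"wy":0,"wz":0},
    {"fingers":-1,"x":0.0005,"y":-0.009,"z":0,"wx":0,"wy":0,"wz":0},
    {"fingers":-1,"x":0.001,"y":-0.015,"z":0,"wx":0,"wy":0,"wz":0},
    {"fingers":-1,"x":0.0015,"y":-0.021,"z":0,"wx":0,"wy":0,"wz":0},
    {"fingers":-1,"x":0.0015,"y":-0.021,"z":0,"wx":0,"wy":0,"wz":0}
  ]
}}

```text
t: 27.88
tool_pos: [0.4867, -0.287, 0.1649]
eef_rot: [-0.112, 3.14, -0.0]
contact_force: [-0.0, -0.2, -0.8]
finger_gap: 0.02
```

Call:
{"api": "step_arm", "payload": {
  "motion": [
    {"fingers":-1,"x":0,"y":0,"z":0.005,"wx":0,"wy":0,"wz":0},
    {"fingers":-1,"x":0,"y":0,"z":0.015,"wx":0,"wy":0,"wz":0},
    {"fingers":-1,"x":0,"y":0,"z":0.035,"wx":0,"wy":0,"wz":0},
    {"fingers":-1,"x":0,"y":0,"z":0.07,"wx":0,"wy":0,"wz":0},
    {"fingers":-1,"x":0,"y":0,"z":0.105,"wx":0,"wy":0,"wz":0},
    {"fingers":-1,"x":0,"y":0.02,"z":0.12,"wx":0,"wy":0,"wz":0},
    {"fingers":-1,"x":0,"y":0.05,"z":0.12,"wx":0,"wy":0,"wz":0},
    {"fingers":-1,"x":0,"y":0.09,"z":0.12,"wx":0,"wy":0,"wz":0},
    {"fingers":-1,"x":0,"y":0.13,"z":0.12,"wx":0,"wy":0,"wz":0},
    {"fingers":-1,"x":0,"y":0.17,"z":0.12,"wx":0,"wy":0,"wz":-4},
    {"fingers":-1,"x":0,"y":0.21,"z":0.12,"wx":0,"wy":0,"wz":-8},
    {"fingers":-1,"x":0,"y":0.25,"z":0.12,"wx":0,"wy":0,"wz":-12}
  ]
}}

```text
t: 29.38
tool_pos: [0.4856, -0.034, 0.2849]
eef_rot: [-0.219, -3.134, -0.001]
contact_force: [0.4, -0.0, -1.6]
finger_gap: 0.0197
```

Call:
{"api": "step_arm", "payload": {
  "motion": [
    {"fingers":-1,"x":-0.001,"y":0.04,"z":0,"wx":0,"wy":0,"wz":-3},
    {"fingers":-1,"x":-0.001,"y":0.08,"z":0,"wx":0,"wy":0,"wz":-6},
    {"fingers":-1,"x":-0.002,"y":0.12,"z":0,"wx":0,"wy":0,"wz":-9},
    {"fingers":-1,"x":-0.003,"y":0.16,"z":0,"wx":0,"wy":0,"wz":-9},
    {"fingers":-1,"x":-0.004,"y":0.2,"z":0,"wx":0,"wy":0,"wz":-9},
    {"fingers":-1,"x":-0.005,"y":0.24,"z":0,"wx":0,"wy":0,"wz":-9},
    {"fingers":-1,"x":-0.0055,"y":0.275,"z":0,"wx":0,"wy":0,"wz":-9},
    {"fingers":-1,"x":-0.0055,"y":0.302,"z":0,"wx":0,"wy":0,"wz":-9},
    {"fingers":-1,"x":-0.0055,"y":0.32,"z":0,"wx":0,"wy":0,"wz":-9},
    {"fingers":-1,"x":-0.0055,"y":0.3267,"z":0,"wx":0,"wy":0,"wz":-9},
    {"fingers":-1,"x":-0.0055,"y":0.3267,"z":0,"wx":0,"wy":0,"wz":-9},
    {"fingers":-1,"x":-0.0055,"y":0.3267,"z":0,"wx":0,"wy":0,"wz":-9}
  ]
}}

```text
t: 30.88
tool_pos: [0.4811, 0.2894, 0.2849]
eef_rot: [-0.463, -3.107, 0.001]
contact_force: [-0.2, 0.2, -0.3]
finger_gap: 0.0196
```

```bash
python3 -c "
from h import *
s=state();print(s['tool_pos'],s['eef_rot'],s['contact_force'],s['t'])
r=s['eef_rot'];R=cv2.Rodrigues(r)[0];print(np.degrees(np.arctan2(R[1,1],R[0,1])),R[:,2])
T=np.array([.4812,.2897]);print('to go',T-s['tool_pos'][:2])
im=read_camera('top')[:,:,::-1].copy();cv2.imwrite('pics/top2.png',im)
a=cv2.resize(im[175:275,370:470],None,fx=5,fy=5,interpolation=2)
si=read_camera('side')[:,:,::-1];b=cv2.resize(si[120:220,260:320],None,fx=5,fy=5,interpolation=2)
cv2.imwrite('pics/g7.png',np.hstack([a,b]))"
```

```text
[0.48111789 0.2894181  0.28488647] [-4.62634030e-01 -3.10726040e+00  7.63074062e-04] [-0.22455005  0.22049952 -0.29468795] 30.875
73.06310220521549 [-1.51258433e-04 -4.68634922e-04 -9.99999879e-01]
to go [8.21060465e-05 2.81898452e-04]
```

View pics/g7.png

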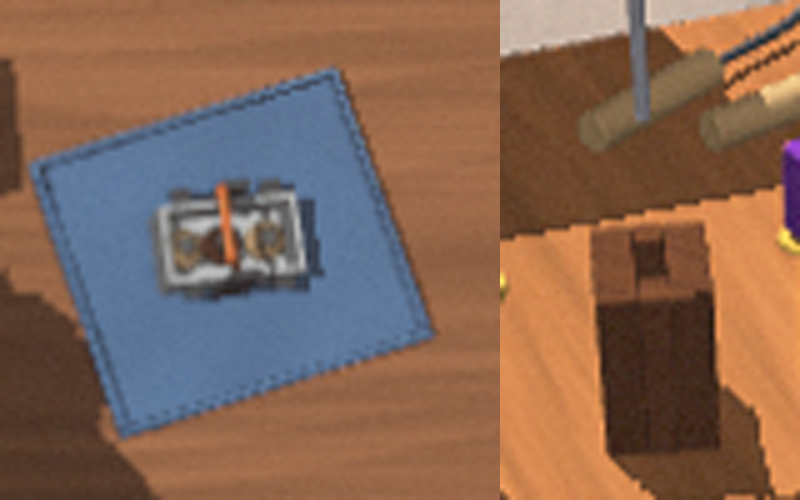

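The basket stands square and level at crop (231,243), against a tray centre of about (235,252). The rod hangs vertical over the stand, whose slot shows at (650,262). I check the rod end's position with the ray.

```bash
python3 -c "
from h import *
im=cv2.imread('pics/g7.png')[:,500:]
print('rod end',onz('side',[[260+141/5,120+120/5]],.180),'shank',onz('side',[[260+138/5,120+30/5]],.225))
# slot corners on stand top (front edge of slot)
print('slot',onz('side',[[260+136/5,120+240/5],[260+164/5,120+240/5],[260+137/5,120+278/5],[260+168/5,120+278/5]],.096))
print('stand top',onz('side',[[260+92/5,120+229/5],[260+206/5,120+224/5],[260+216/5,120+291/5],[260+98/5,120+304/5]],.096))"
```

```text
rod end [[0.48337995 0.28747861 0.18      ]] shank [[0.48553454 0.29027883 0.225     ]]
slot [[0.48704338 0.3179105  0.096     ]
 [0.50036499 0.31196639 0.096     ]
 [0.4745276  0.28264052 0.096     ]
 [0.48891058 0.27622293 0.096     ]]
stand top [[0.46983495 0.33780102 0.096     ]
 [0.52637143 0.31818721 0.096     ]
 [0.50657342 0.25482228 0.096     ]
 [0.44821099 0.26757371 0.096     ]]
```

Call:
{"api": "step_arm", "payload": {
  "motion": [
    {"fingers":-1,"x":0,"y":0,"z":-0.025,"wx":0,"wy":0,"wz":0},
    {"fingers":-1,"x":0,"y":0,"z":-0.05,"wx":0,"wy":0,"wz":0},
    {"fingers":-1,"x":0,"y":0,"z":-0.07,"wx":0,"wy":0,"wz":0},
    {"fingers":-1,"x":0,"y":0,"z":-0.08,"wx":0,"wy":0,"wz":0},
    {"fingers":-1,"x":0,"y":0,"z":-0.086,"wx":0,"wy":0,"wz":0},
    {"fingers":-1,"x":0,"y":0,"z":-0.092,"wx":0,"wy":0,"wz":0},
    {"fingers":-1,"x":0,"y":0,"z":-0.098,"wx":0,"wy":0,"wz":0}
  ]
}}

```text
t: 31.85
tool_pos: [0.4816, 0.2905, 0.1873]
eef_rot: [0.461, 3.107, 0.001]
contact_force: [0.2, -0.1, -1.0]
finger_gap: 0.0197
```

Call:
{"api": "step_arm", "payload": {
  "motion": [
    {"fingers":-1,"x":0,"y":0,"z":-0.01,"wx":0,"wy":0,"wz":0},
    {"fingers":-1,"x":0,"y":0,"z":-0.022,"wx":0,"wy":0,"wz":0},
    {"fingers":-1,"x":0,"y":0,"z":-0.035,"wx":0,"wy":0,"wz":0},
    {"fingers":-1,"x":0,"y":0,"z":-0.05,"wx":0,"wy":0,"wz":0},
    {"fingers":-1,"x":0,"y":0,"z":-0.06,"wx":0,"wy":0,"wz":0},
    {"fingers":-1,"x":0,"y":0,"z":-0.068,"wx":0,"wy":0,"wz":0},
    {"fingers":-1,"x":0,"y":0,"z":-0.072,"wx":0,"wy":0,"wz":0},
    {"fingers":-1,"x":0,"y":0,"z":-0.072,"wx":0,"wy":0,"wz":0}
  ]
}}

```text
t: 32.85
tool_pos: [0.4811, 0.2902, 0.1148]
eef_rot: [-0.461, -3.107, 0.0]
contact_force: [-0.4, 0.0, -1.6]
finger_gap: 0.02
```

Call:
{"api": "step_arm", "payload": {
  "motion": [
    {"fingers":-1,"x":0,"y":0,"z":-0.001,"wx":0,"wy":0,"wz":0},
    {"fingers":-1,"x":0,"y":0,"z":-0.002,"wx":0,"wy":0,"wz":0},
    {"fingers":-1,"x":0,"y":0,"z":-0.003,"wx":0,"wy":0,"wz":0},
    {"fingers":-1,"x":0,"y":0,"z":-0.003,"wx":0,"wy":0,"wz":0}
  ]
}}

```text
t: 33.35
tool_pos: [0.4811, 0.2902, 0.1119]
eef_rot: [-0.461, -3.107, 0.0]
contact_force: [-0.2, -0.0, -2.0]
finger_gap: 0.0197
```

Call:
{"api": "step_arm", "payload": {
  "motion": [
    {"fingers":-1,"x":0,"y":0,"z":-0.0008,"wx":0,"wy":0,"wz":0},
    {"fingers":-1,"x":0,"y":0,"z":-0.0008,"wx":0,"wy":0,"wz":0}
  ]
}}

```text
t: 33.6
tool_pos: [0.4811, 0.2902, 0.111]
eef_rot: [-0.461, -3.107, 0.0]
contact_force: [0.2, -0.2, -1.1]
finger_gap: 0.0194
```

Call:
{"api": "step_arm", "payload": {
  "motion": [
    {"fingers":-1,"x":0,"y":0,"z":-0.0005,"wx":0,"wy":0,"wz":0},
    {"fingers":-1,"x":0,"y":0,"z":-0.0006,"wx":0,"wy":0,"wz":0}
  ]
}}

```text
t: 33.85
tool_pos: [0.4812, 0.2902, 0.1107]
eef_rot: [0.461, 3.107, 0.0]
contact_force: [-0.0, 0.3, 0.9]
finger_gap: 0.0199
```

Call:
{"api": "step_arm", "payload": {
  "motion": [
    {"fingers":-1,"x":0,"y":0,"z":-0.0004,"wx":0,"wy":0,"wz":0},
    {"fingers":-1,"x":0,"y":0,"z":-0.0004,"wx":0,"wy":0,"wz":0}
  ]
}}

```text
t: 34.1
tool_pos: [0.4812, 0.2903, 0.1107]
eef_rot: [0.461, 3.107, 0.0]
contact_force: [-1.5, -0.1, 5.1]
finger_gap: 0.0195
```

Collar seated. I release, rise straight up and clear off to the side.

Call:
{"api": "step_arm", "payload": {
  "motion": [
    {"fingers":-1,"x":0,"y":0,"z":0.0006,"wx":0,"wy":0,"wz":0},
    {"fingers":-0.3,"x":0,"y":0,"z":0.0006,"wx":0,"wy":0,"wz":0},
    {"fingers":0.2,"x":0,"y":0,"z":0.0006,"wx":0,"wy":0,"wz":0},
    {"fingers":0.6,"x":0,"y":0,"z":0.0006,"wx":0,"wy":0,"wz":0},
    {"fingers":1,"x":0,"y":0,"z":0.0006,"wx":0,"wy":0,"wz":0},
    {"fingers":1,"x":0,"y":0,"z":0.0006,"wx":0,"wy":0,"wz":0},
    {"fingers":1,"x":0,"y":0,"z":0.0006,"wx":0,"wy":0,"wz":0}
  ]
}}

```text
t: 34.98
tool_pos: [0.4811, 0.2902, 0.1107]
eef_rot: [0.461, 3.108, 0.0]
contact_force: [0.8, 0.7, 0.3]
finger_gap: 0.0777
```

Call:
{"api": "step_arm", "payload": {
  "motion": [
    {"fingers":1,"x":0,"y":0,"z":0.01,"wx":0,"wy":0,"wz":0},
    {"fingers":1,"x":0,"y":0,"z":0.03,"wx":0,"wy":0,"wz":0},
    {"fingers":1,"x":0,"y":0,"z":0.06,"wx":0,"wy":0,"wz":0},
    {"fingers":1,"x":0,"y":0,"z":0.1,"wx":0,"wy":0,"wz":0},
    {"fingers":1,"x":0,"y":0,"z":0.13,"wx":0,"wy":0,"wz":0},
    {"fingers":1,"x":-0.03,"y":0.05,"z":0.15,"wx":0,"wy":0,"wz":0},
    {"fingers":1,"x":-0.06,"y":0.1,"z":0.15,"wx":0,"wy":0,"wz":0},
    {"fingers":1,"x":-0.09,"y":0.15,"z":0.15,"wx":0,"wy":0,"wz":0},
    {"fingers":1,"x":-0.12,"y":0.2,"z":0.15,"wx":0,"wy":0,"wz":0},
    {"fingers":1,"x":-0.14,"y":0.23,"z":0.15,"wx":0,"wy":0,"wz":0},
    {"fingers":1,"x":-0.14,"y":0.23,"z":0.15,"wx":0,"wy":0,"wz":0}
  ]
}}

```text
t: 36.35
tool_pos: [0.3395, 0.5222, 0.2613]
eef_rot: [-0.456, -3.108, -0.001]
contact_force: [-0.2, -0.7, 0.2]
finger_gap: 0.0882
```

```bash
python3 -c "
from h import *
s=state();print(s['tool_pos'],s['contact_force'],s['t'])
im=read_camera('top')[:,:,::-1].copy()
old=cv2.imread('pics/top_raw.png')
for n,(x0,y0,x1,y1) in dict(cup=(378,118,418,160),darner=(214,124,246,156),spoon=(292,112,324,180),rod=(165,200,222,246),tank=(280,170,355,232)).items():
    d=cv2.absdiff(im,old)[y0:y1,x0:x1].max(2);print(n,(d>45).sum())
a=cv2.resize(im[110:275,160:470],None,fx=2,fy=2,interpolation=2)
si=read_camera('side')[:,:,::-1];b=cv2.resize(si[130:240,260:330],None,fx=2,fy=3,interpolation=2)
cv2.imwrite('pics/g8.png',np.hstack([a,b]))"
```

```text
[0.33946715 0.52216885 0.26127921] [-0.20263429 -0.70750624  0.2384471 ] 36.35
cup 0
darner 0
spoon 0
rod 38
tank 150
```

View pics/g8.png

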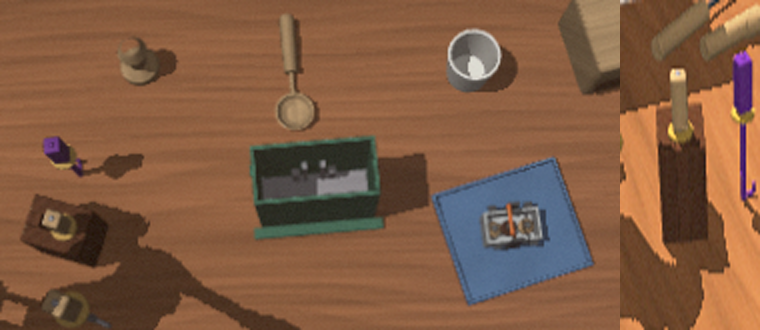

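The final view shows the rod upright in its stand with the collar on top (60,222), the basket level mid-tray (512,227), the tank empty and the bystanders unchanged.

```bash
python3 -c "
from workcell import *
print(sign_off())"
```

```text
the job is handed in; nothing more can be done
None
```

The basket is out of the tank and standing level near the middle of the blue drip tray, unhooked. The rod is back upright in its stand slot with the collar on top. I handed the job in at about 36 s; no verdict was reported.

- **Feeling and lifting:** I felt for the bail with the rod's shank. First contact came at about 1.5 N and peaked at 2.6 N, with the bar about 15 mm off centre toward +y. The basket then came straight up, with the wrist reading about 5 N.
- **Setting down:** I lowered it while the hook gave way sideways, so it righted itself, then withdrew the hook under the bar with no noticeable force.
- **Rod return:** The collar met the stand with a brief reading of about 5 N before I released it.
- **Last checks:** The last top view showed no change at the cup, the turned piece or the spoon. The basket looks square and level, a few mm from the tray's middle by eye; I did not measure it further. The change counts at the stand and tank were not zero. At the tank that is the missing basket. At the stand I put it down to the arm's shadow, since the picture shows the rod seated.

No check failed. The one disagreement was at the first grasp, where the side view put the gripper about 3 mm off the handle; I corrected it before closing.

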